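# Stop, tighten the chuck, release the stop

### The arm

A 7-joint arm with a two-finger parallel gripper is mounted at the origin on the work surface. World frame = base frame: x ahead of the robot, y to its left, z up, the work surface at z = 0. Lengths are in m, angles in rad, forces in N, time in s.
With the tool pointing down it reaches from about 0.4 to 0.875 m from the base axis. Payload 19.3 kg.
Tool frame: the origin (TCP) lies at the very end of the fingers, on their centre line; the grasp point (between the pads) lies 19 mm behind it; z points along the fingers, y is the direction in which the jaws open and shut (so a half turn about z gives the same grasp; the last joint's range is limited). The gripper opens to 85 mm and grips with 20 to 120 N. Pads are 22 mm wide; open, the fingers measure 114 mm over their backs; the gripper's body (76 mm by 85 mm) begins 54 mm behind the grasp point. The pads swing forward as they close: fully open they stand 13 mm farther back than shut.
Start: joints at [-1.187, 0.521, -0.036, 1.599, 0.021, 1.021, -0.113], TCP at [0.274, 0.562, 0.231] pointing down, gripper open.
Joint ranges: [-2.91, 2.91], [-0.3, 2.13], [-1.5, 1.42], [0.17, 2.43], [-1.26, 4.41], [0.16, 1.93], [-2.52, 2.52]. Speed limits (rad/s): [1.89, 1.89, 2.39, 2.39, 3.01, 3.01, 3.01].

### API

Orientations are given as [roll, pitch, yaw] about the fixed x, y, z axes, in that order (R = Rz(yaw) Ry(pitch) Rx(roll)).
In Python, from workcell import bot gives the robot as it stands. The module is installed in compiled form; this text tells all that it offers.
- The arm moves only by the shell command python3 -m inch 'ROWS' [FORCE]. ROWS is JSON, a list of rows, each an object of numbers: "dx", "dy", "dz": the shift along the tool's x, y, z in mm; "rx", "ry", "rz": the turn, a rotation vector about the tool's x, y, z in rad; "hand": the closure, from -1 (fully open) to 1 (shut), so that 0 is half open. In form: [{"dx": .., "dy": .., "dz": .., "rx": .., "ry": .., "rz": .., "hand": ..}, ...]. A call has 1 to 10 rows; each row shifts and turns the commanded pose from where the row before left it, along the tool's axes as they then stand; what a row does not reach is not made up. A row lasts 1/10 s, in which the tool goes at most 50 mm and 8.59 degrees, less where a joint would pass 70% of its speed; a pose out of reach is approached as far as the arm can. A call with a gripper value outside its range is refused whole. The fingers move at their own pace and stop on an object; FORCE is the grip in N (left out, the last holds). Time passes only in rows, so rows that do not move let the fingers close. It gives the time, the measured TCP pose, the force and the opening at its end, in the units of the state.
- bot.observe(): the state, without advancing time (a new reading comes with each control period).
- bot.grab_frame(name): name is "scene" or "top" or "wrist"; returns (picture, depth): 400x640x3 uint8, red, green, blue; 400x640 float32, m along the optical axis (not along the pixel's ray), 0 where there is no reading.
- bot.get_calibration(name): a dict with "vertical_fov" (degrees; the focal length in pixels is half the picture's height over the tangent of half this angle, whatever the lens; pixels are square), "cx", "cy" (the principal point, pixels), "k1" (the pictures are not rectified: a ray, as slopes to the right and down, at radius r is drawn at 1 + k1 r^2 times it, then the intrinsics apply), "origin" and "orientation" of the camera in the world. Camera axes: x right, y down, z forward; pixel columns grow to the right and rows downward; lengths in m; the calibration is good to about 2 mm. A picture is of the moment at which its call begins: read the wrist's pose just before it. get_calibration takes no time and is no camera call; for the wrist camera it gives the pose at the moment of the call.
- bot.job_done(): hands the job in, once; it reports no verdict.
Trained networks look in the newest picture that a camera, given by its name, has taken for a name from the list of things; names that differ only in an ending like _2 or _b are one class to them, and where a whole thing is asked for, a point or a joint stands for the part that bears it (a point fixed in the world has none). Each returns a list of dicts, best first, with "score" (0 to 1); they miss things now and then, are a little off and sometimes report something else, mostly with a low value. They report only what shows in the picture. A call takes as long as a camera call. They do not tell look-alikes from the thing itself.
- bot.trace(camera, target): "region" (400x640 bool, what is visible of it) and "box" ([left, top, right, bottom] in pixels, round what is visible of it).
- bot.tip_of(camera, target): "centre" ([row, column] in pixels: a listed point, or the origin of a listed thing).
The state is a dict: "clock": time; "qpos": joint angles; "qd": joint speeds; "joint_efforts": joint torques, N m; "position": TCP position; "tool_rot": TCP orientation; "force": force on the tool from outside, world axes, zero at the start; "moment": the same for the moment, N m; "grip_width": finger opening in m.
Only numpy, scipy, OpenCV 4.12 (cv2) and the standard library are available. Lean on these libraries where they do the work, as an engineer would, in place of code of your own. Each camera call takes 0.05 s, during which the arm holds its last target.

### The job

The countersink bit stands loose in the chuck of the upright deburring spindle. Push the red mushroom stop in until it stays latched, and let go of it; with it latched turn the chuck sleeve clockwise (seen from above) until the three jaws grip the bit firmly, and let go; then twist the red mushroom clockwise so that it springs fully out again. Leave the bit upright in its chuck and do not shift or knock over the other things on the bench.

Things in the scene. Friction and masses are not known exactly. Their poses are not given: they have to be found in the camera images.
- stop_collar: Fixed collar of the stop button, on the face of a yellow stop box that slopes 30 degrees towards the robot. Origin: the point where the button's axis meets the sloping face; z: outward along the axis (the button is pressed along -z). White disc 60 mm wide and 1.5 mm thick with a black ring 31 mm wide, 7 mm high. The face is 120 x 120 mm; its origin is 110 mm above the bench.
- stop_top (a point): Middle of the domed top of the red mushroom head (40 mm diameter, 20 mm thick, of which the straight grippable rim is 11 mm). The head's top is 42.5 mm off the face when out and about 34 mm when latched in (rim then about 16.5 to 27.5 mm off the face). z outward along the axis; it turns with the head.
- stop_stem (a joint): How far the mushroom is pushed in (m): 0 out, about 0.0085 latched in, 0.011 hard stop. The spring pushes back with 4 N (out) to 11 N (hard stop). Pushed in nearly to the hard stop and let go, it latches.
- stop_head (a joint): Turn of the mushroom head (rad), clockwise seen from in front of it is positive: about 0 when out; it turns itself to -0.7 as it latches. Twisted back clockwise past 0 (limit +0.5) against a light spring (0.1 N m) and let go, it springs out.
- machine: Green upright deburring spindle, 230 x 170 mm (x, y), top deck 70 mm high, with a belt housing (115 mm high) along its +x end, 57 to 113 mm from the origin. Origin: under its middle, on the bench. The chuck's upright axis is at x = -40 mm, y = 0 in this frame.
- sleeve_top (a point): On the chuck's axis at the top face of the chuck sleeve: a knurled steel cylinder, 44 mm diameter, 40 mm high, whose top is 118 mm and foot 78 mm above the bench. The bit stands up to 30 mm above this face.
- sleeve (a joint): Turn of the chuck sleeve (rad): grows clockwise seen from above, which closes the three jaws 2.25 mm per rad; 0 fully open. It starts between 0 and 0.7, turns with 0.12 N m of drag and stiffens when the jaws meet the bit near 2.0 rad; they grip it firmly when it is at its end, 2.45, where it turns no farther. It stays where it is left.
- bit: Loose countersink bit standing foot down in the chuck, 62 mm long, shank 8 mm diameter, brass-coloured conical head 16 mm diameter at the top. Origin: its foot; z: up along it. It stands with the foot 86 mm above the bench.
- jaw0: One of the three steel chuck jaws at 120 degrees, 6 mm wide, 30 mm high, standing 8.5 mm out of the sleeve's top. Origin: on the chuck's axis, 96.5 mm above the bench, when open; it moves towards the axis along its own -x as the sleeve turns.
- jaw1: One of the three steel chuck jaws at 120 degrees, 6 mm wide, 30 mm high, standing 8.5 mm out of the sleeve's top. Origin: on the chuck's axis, 96.5 mm above the bench, when open; it moves towards the axis along its own -x as the sleeve turns.
- jaw2: One of the three steel chuck jaws at 120 degrees, 6 mm wide, 30 mm high, standing 8.5 mm out of the sleeve's top. Origin: on the chuck's axis, 96.5 mm above the bench, when open; it moves towards the axis along its own -x as the sleeve turns.
- tray: blue plastic tray, 140 x 70 x 30 mm. Bystander, leave alone. Origin: centre of its underside.
- screwdriver: red-handled screwdriver, 170 mm long, lying down. Bystander, leave alone. Origin: centre of its underside.
- wrench: steel wrench, 160 mm long, lying down. Bystander, leave alone. Origin: centre of its underside.
- can: red can, 60 mm diameter, 130 mm tall, standing. Bystander, leave alone. Origin: centre of its underside.
- collar_a: red shaft collar, 44 mm outside, 18 mm high. Bystander, leave alone. Origin: centre of its underside.
- collar_b: second red shaft collar, same size. Bystander, leave alone. Origin: centre of its underside.
- spool: black spool, 70 mm diameter, 40 mm high. Bystander, leave alone. Origin: centre of its underside.
Mind the look-alikes: they are no part of the job. Leave any orange look-alike of the part that bears stop_collar alone.

How it is judged:
On the way, in this order (a step that is already met when the one before it is completed fails the run):
1. the mushroom stop is latched in and let go (value of joint stop_stem above 0.006 m and contact force between the fingers and stop_head_c0 below 0.5 N), for 0.2 s.
2. with the stop still latched in, all three jaws press on the bit (over 3 N each) and the sleeve is let go (contact force between each of jaw0, jaw1, jaw2 and bit above 3 N and value of joint stop_stem above 0.006 m and contact force between the fingers and sleeve_c0 below 0.5 N), for 0.3 s.
At the end, for the whole second after the job is handed in: The mushroom stop is out again (pushed in less than 2.5 mm), each of the three jaws presses on the bit with more than 3 N, and the bit is at rest, within 0.12 rad of upright, its foot 82 to 92 mm above the bench (value of joint stop_stem below 0.0025 m and contact force between each of jaw0, jaw1, jaw2 and bit above 3 N and angle between bit's own z axis and vertical below 0.12 rad and z of bit in the frame of machine between 0.082 and 0.092 m and linear speed of bit below 0.02 m/s); the robot touches nothing.
It fails at once if the sleeve is turned (over 0.3 rad/s) while the stop is not latched in (value of joint stop_stem below 0.004 m and (velocity of joint sleeve above 0.3 rad/s or velocity of joint sleeve below -0.3 rad/s)).
It fails at once if the bit is pulled out of the chuck (z of bit in the frame of machine above 0.11 m).
It fails at once if another thing on the bench is shifted by more than 30 mm (distance of any of tray, screwdriver, wrench, can, collar_a, collar_b, spool from where it was at the start of the episode above 0.03 m).
It fails at once if the can is knocked over (angle between can's own z axis and vertical above 0.5 rad).
It also fails if it takes over 66 s, if anything falls off the work surface, if the arm or the gripper's body presses on something with over 40 N, if the wrist force passes 120 N, or if a joint passes its speed limit or range.

## Working session

There is one attempt and no reset: what is moved stays moved. The work goes in short steps, Python scripts to look and compute and a shell command to move; the robot and the scene stay as the last step left them, time stands still between calls to the robot, and variables do not carry over. Pictures are saved under pics/ and viewed, and the job is handed in when it is done.

```bash
mkdir -p pics; ls; cat > h.py <<'E'
import numpy as np, cv2
from scipy.spatial.transform import Rotation as R
from workcell import bot
def save(name,fn):
    im,d=bot.grab_frame(name); cv2.imwrite('pics/'+fn,im[:,:,::-1]); return im,d
def K(c):
    f=200/np.tan(np.radians(c['vertical_fov'])/2); return f
def Rc(c):
    o=np.array(c['orientation'],float)
    return o if o.shape==(3,3) else R.from_euler('xyz',o).as_matrix()
def ray(c,row,col):
    f=K(c); x=(col-c['cx'])/f; y=(row-c['cy'])/f
    xd,yd=x,y
    for _ in range(20):
        s=1+c['k1']*(x*x+y*y); x,y=xd/s,yd/s
    return np.array([x,y,1.])
def pt(c,row,col,z): return np.array(c['origin'])+Rc(c)@(ray(c,row,col)*z)
def onz(c,row,col,h):
    o=np.array(c['origin']); v=Rc(c)@ray(c,row,col); return o+v*(h-o[2])/v[2]
def proj(c,P):
    q=Rc(c).T@(np.array(P)-np.array(c['origin'])); x,y=q[:2]/q[2]; s=1+c['k1']*(x*x+y*y); f=K(c)
    return np.array([c['cy']+f*y*s,c['cx']+f*x*s])
E
python3 - <<'E'
from h import *
for n in ['scene','top','wrist']:
    print(n,bot.get_calibration(n)); save(n,n+'0.png')
s=bot.observe(); print(s)
E
```

```text
pics
scene {'vertical_fov': 44.67598737816337, 'cx': 316.51910873040873, 'cy': 199.85511788615338, 'k1': -0.007829657252845509, 'origin': array([ 1.43402875, -0.0885259 ,  0.84540945]), 'orientation': array([-2.21171597e+00,  3.46398819e-04,  1.47123883e+00])}
top {'vertical_fov': 50.0431123351403, 'cx': 321.25697105818966, 'cy': 191.20854534894727, 'k1': -0.019594839036683156, 'origin': array([ 0.39781546, -0.00252783,  1.14217254]), 'orientation': array([-3.07384239,  0.01230613, -1.59326501])}
wrist {'vertical_fov': 61.88294723556461, 'cx': 316.00474907853607, 'cy': 197.23523757014112, 'k1': -0.05633069958502391, 'origin': array([0.21268441, 0.59102765, 0.37457694]), 'orientation': array([2.86748898e+00, 5.97001583e-04, 1.11799715e+00])}
{'clock': 0.15, 'qpos': array([-1.18721168,  0.52185972, -0.03631027,  1.59986636,  0.02119215,
        1.0211039 , -0.11282494]), 'qd': array([ 0.00071931, -0.00166267,  0.0004273 , -0.00243312,  0.00128682,
       -0.00081298,  0.00031583]), 'joint_efforts': array([ 2.54870800e-03, -9.27392435e+01,  1.98101789e+00, -3.70057905e+01,
        1.80576561e-02,  6.36130353e-03, -3.25518386e-05]), 'position': array([0.27390509, 0.56150469, 0.2308728 ]), 'tool_rot': array([-3.14074200e+00,  5.91315707e-05,  2.68775160e+00]), 'force': array([-0.43243848, -0.39061666,  0.22164778]), 'moment': array([-0.02718438, -0.01374429,  0.03968813]), 'grip_width': 0.08528353754978533}
```

View pics/scene0.png

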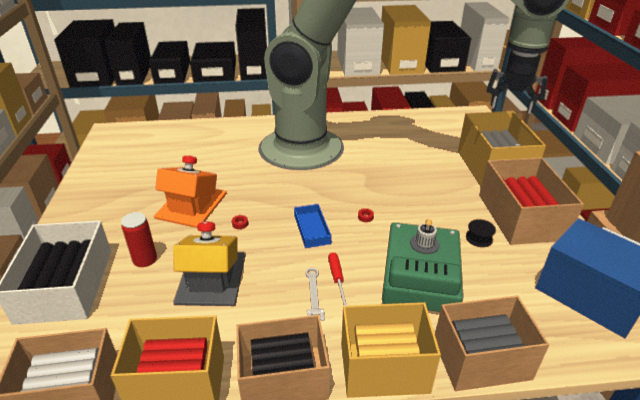

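View pics/top0.png

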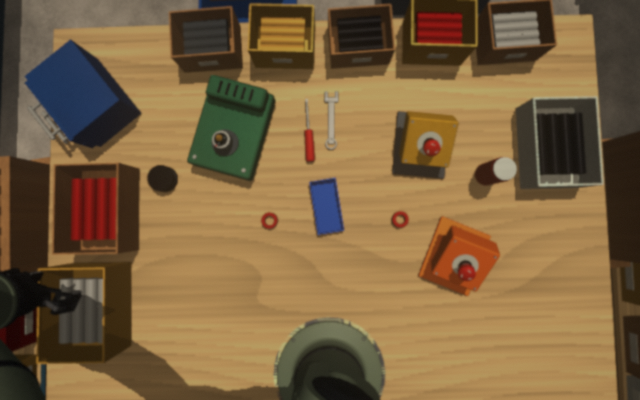

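```bash
python3 - <<'E'
from h import *
for n in ['scene','top']:
    im,d=bot.grab_frame(n); c=bot.get_calibration(n)
    for t in ['stop_collar','stop_top','machine','sleeve_top','bit','can','spool','tray']:
        for r in bot.tip_of(n,t)[:3]:
            u=r['centre']; i,j=int(round(u[0])),int(round(u[1]))
            z=d[min(max(i,0),399),min(max(j,0),639)]
            h={'stop_top':.1468,'sleeve_top':.118,'bit':.086,'stop_collar':.11}.get(t,0)
            print(n,t,round(r['score'],2),np.round(u,1),'depth',np.round(pt(c,u[0],u[1],z),3),'plane',np.round(onz(c,u[0],u[1],h),3))
E
```

```text
scene stop_collar 0.68 [239.6 205.2] depth [ 0.593 -0.255  0.122] plane [ 0.578 -0.258  0.11 ]
scene stop_collar 0.57 [222.  205.2] depth [ 0.568 -0.253  0.153] plane [ 0.514 -0.264  0.11 ]
scene stop_collar 0.55 [168.5 187.7] depth [ 0.29  -0.328  0.121] plane [ 0.273 -0.331  0.11 ]
scene stop_top 0.54 [225.7 203.7] depth [ 0.579 -0.256  0.151] plane [ 0.573 -0.257  0.147]
scene stop_top 0.47 [154.  189.5] depth [ 0.017 -0.37   0.004] plane [ 0.257 -0.322  0.147]
scene sleeve_top 0.56 [228.5 424.7] depth [0.603 0.245 0.121] plane [0.599 0.247 0.118]
scene can 0.73 [260.4 142.7] depth [ 0.543 -0.422  0.026] plane [ 0.514 -0.432 -0.   ]
scene spool 0.69 [216.1 366.1] depth [0.42  0.148 0.02 ] plane [0.395 0.153 0.   ]
scene spool 0.61 [234.5 479.3] depth [0.547 0.413 0.041] plane [0.502 0.438 0.   ]
scene tray 0.88 [227.  316.9] depth [0.434 0.012 0.005] plane [ 0.429  0.013 -0.   ]
top stop_collar 0.58 [141.3 427.2] depth [ 0.578 -0.244  0.142] plane [ 0.584 -0.252  0.11 ]
top stop_collar 0.58 [130.4 308.6] depth [0.636 0.039 0.025] plane [0.618 0.036 0.11 ]
top stop_collar 0.5 [266.4 466.4] depth [ 0.285 -0.32   0.151] plane [ 0.281 -0.333  0.11 ]
top stop_top 0.77 [151.4 436.5] depth [ 0.553 -0.264  0.146] plane [ 0.553 -0.263  0.147]
top stop_top 0.73 [273.3 465.3] depth [ 0.269 -0.318  0.148] plane [ 0.269 -0.318  0.147]
top machine 0.64 [131.4 236.5] depth [0.629 0.221 0.068] plane [0.643 0.236 0.   ]
top sleeve_top 0.48 [138.5 225.4] depth [0.599 0.236 0.127] plane [0.601 0.238 0.118]
top sleeve_top 0.36 [221.3 399.9] depth [ 0.391 -0.196  0.005] plane [ 0.391 -0.177  0.118]
top bit 0.47 [144.5 221.7] depth [0.586 0.247 0.121] plane [0.593 0.255 0.086]
top spool 0.73 [179.7 165. ] depth [0.512 0.414 0.043] plane [0.517 0.43  0.   ]
top tray 0.63 [206.2 325.4] depth [ 0.435 -0.     0.004] plane [ 0.435 -0.     0.   ]
```

```bash
python3 - <<'E'
from h import *
for n in ['scene','top']:
    im,d=bot.grab_frame(n); c=bot.get_calibration(n); s=bot.observe()
    P=np.array([[pt(c,i,j,d[i,j]) for j in range(640)] for i in range(400)])
    near=(np.linalg.norm(P[:,:,:2]-[.58,-.25],axis=2)<.11)
    hsv=cv2.cvtColor(im,cv2.COLOR_RGB2HSV).astype(int); H,S,V=hsv[...,0],hsv[...,1],hsv[...,2]
    yel=near&(H>15)&(H<30)&(S>150)&(P[...,2]>.07)
    red=near&((H<7)|(H>172))&(S>130)&(P[...,2]>.11)
    wht=near&(S<60)&(V>130)&(P[...,2]>.09)
    print(n,yel.sum(),red.sum(),wht.sum())
    Q=P[yel]
    # RANSAC plane with normal tilt 30deg
    rng=np.random.default_rng(0);best=None
    for _ in range(800):
        a=Q[rng.choice(len(Q),3,False)];nn=np.cross(a[1]-a[0],a[2]-a[0]);L=np.linalg.norm(nn)
        if L<1e-6: continue
        nn/=L; nn*=np.sign(nn[2]) 
        if abs(np.degrees(np.arccos(nn[2]))-30)>8: continue
        k=abs((Q-a[0])@nn)<.003
        if best is None or k.sum()>best.sum():best=k
    if best is None: print('noplane'); print(np.round(Q[::40],3)); 
    else:
        A=Q[best];m=A.mean(0);nn=np.linalg.svd(A-m)[2][2];nn*=np.sign(nn[2])
        print('plane',best.sum(),m.round(4),nn.round(3),'tilt',np.degrees(np.arccos(nn[2])),'yaw',np.degrees(np.arctan2(-nn[1],-nn[0])))
    print('red c',P[red].mean(0).round(4),'hi',P[red][np.argmax(P[red][:,2])].round(4), 'white mean',P[wht].mean(0).round(4))
    # red region centre pixel
    ii=np.argwhere(red); print('red px',ii.mean(0),ii.min(0),ii.max(0)); iw=np.argwhere(wht); print('w',iw.mean(0) if len(iw) else 0)
    # sleeve
    near=(np.linalg.norm(P[:,:,:2]-[.6,.243],axis=2)<.05)
    st=near&(P[...,2]>.110)&(P[...,2]<.123)
    print('sleeve',st.sum(),P[st].mean(0).round(4),P[st].min(0).round(4),P[st].max(0).round(4))
    b=near&(P[...,2]>.135); print('bit',b.sum(),P[b].mean(0).round(4) if b.sum() else 0)
    for nm,(r0,r1,c0,c1) in {'scene':dict(stop=(200,310,160,260),mach=(200,310,380,480)),'top':dict(stop=(95,190,380,470),mach=(70,190,180,280))}[n].items():
        cv2.imwrite(f'pics/{n}_{nm}.png',cv2.resize(im[r0:r1,c0:c1,::-1],None,fx=5,fy=5,interpolation=cv2.INTER_CUBIC))
E
```

```text
scene 1951 149 93
plane 453 [ 0.6381 -0.2608  0.1287] [ 0.666 -0.037  0.745] tilt 41.81853110503623 yaw 176.81723668340308
red c [ 0.5766 -0.2519  0.1473] hi [ 0.5771 -0.2524  0.1573] white mean [ 0.5886 -0.2535  0.1234]
red px [226.34228188 205.86577181] [221 198] [231 214]
w [237.97849462 206.13978495]
sleeve 192 [0.6089 0.2481 0.1184] [0.5788 0.2289 0.1102] [0.6251 0.2721 0.1229]
bit 38 [0.6042 0.2496 0.1428]
top 2096 188 105
plane 1508 [ 0.582  -0.2548  0.1117] [-0.493  0.064  0.867] tilt 29.834012664685385 yaw -7.358208790587607
red c [ 0.5648 -0.2518  0.1467] hi [ 0.5712 -0.2515  0.1557] white mean [ 0.5906 -0.2495  0.118 ]
red px [146.36702128 431.30851064] [139 424] [154 439]
w [137.85714286 427.05714286]
sleeve 204 [0.5983 0.2476 0.1182] [0.5778 0.2282 0.11  ] [0.6204 0.2709 0.1228]
bit 35 [0.5992 0.2494 0.1427]
```

```bash
cat >> h.py <<'E'
def frame(z,y):
    z=np.array(z,float);z/=np.linalg.norm(z);y=np.array(y,float);y=y-z*(y@z);y/=np.linalg.norm(y)
    return np.stack([np.cross(y,z),y,z],1)
def plan(P,T,n=None,P0=None,R0=None):
    s=bot.observe()
    P0=s['position'] if P0 is None else np.array(P0); R0=R.from_euler('xyz',s['tool_rot']).as_matrix() if R0 is None else R0
    rv=R.from_matrix(R0.T@T).as_rotvec(); D=np.array(P)-P0
    m=max(int(np.ceil(np.linalg.norm(D)/.048)),int(np.ceil(np.linalg.norm(rv)/.145)),1)
    n=n or m
    st=R.from_rotvec(rv/n).as_matrix(); C=R0.copy()
    for i in range(n):
        d=C.T@D/n*1000; print('d',d.round(1),'r',(rv/n).round(3)); C=C@st
    return T
def tdown(az): return frame([0,0,-1],[np.cos(az),np.sin(az),0])
N=np.array([-.493,.064,.867]);N/=np.linalg.norm(N)
E
python3 - <<'E'
from h import *
plan([.55,.22,.27],tdown(.38))
E
```

```text
d [-39.8 -18.6  -3.9] r [ 0.    -0.     0.074]
d [-41.  -15.6  -3.9] r [ 0.    -0.     0.074]
d [-42.1 -12.6  -3.9] r [ 0.    -0.     0.074]
d [-42.9  -9.4  -3.9] r [ 0.    -0.     0.074]
d [-43.5  -6.3  -3.9] r [ 0.    -0.     0.074]
d [-43.8  -3.   -3.9] r [ 0.    -0.     0.074]
d [-43.9   0.2  -3.9] r [ 0.    -0.     0.074]
d [-43.8   3.4  -3.9] r [ 0.    -0.     0.074]
d [-43.4   6.6  -3.9] r [ 0.    -0.     0.074]
d [-42.8   9.8  -3.9] r [ 0.    -0.     0.074]
```

View pics/top_stop.png

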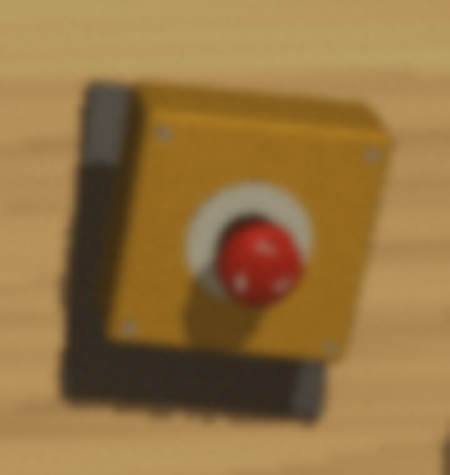

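View pics/top_mach.png

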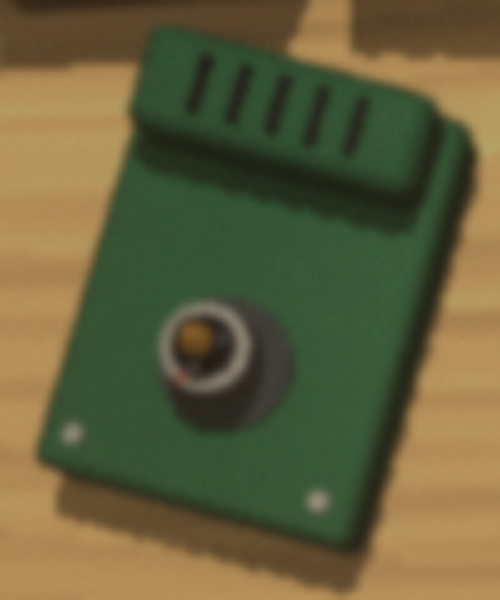

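```bash
python3 -m inch '[{"dx":-40,"dy":-18,"dz":-4,"rz":0.074},{"dx":-41,"dy":-15,"dz":-4,"rz":0.074},{"dx":-42,"dy":-12,"dz":-4,"rz":0.074},{"dx":-43,"dy":-9,"dz":-4,"rz":0.074},{"dx":-43,"dy":-6,"dz":-4,"rz":0.074},{"dx":-44,"dy":-3,"dz":-4,"rz":0.074},{"dx":-44,"dy":0,"dz":-4,"rz":0.074},{"dx":-44,"dy":3,"dz":-4,"rz":0.074},{"dx":-43,"dy":6,"dz":-4,"rz":0.074},{"dx":-43,"dy":9,"dz":-4,"rz":0.074}]'
python3 - <<'E'
from h import *
c=bot.get_calibration('top')
print('O',onz(c,143,429.6,.11).round(4),'sleeve',onz(c,139.6,221,.118).round(4))
s=bot.observe(); print(s['qpos'],s['position'],s['tool_rot'])
c=bot.get_calibration('wrist'); im,d=save('wrist','w1.png'); np.save('w1d.npy',d)
for t in ['sleeve_top','bit']:
  for r in bot.tip_of('wrist',t)[:2]:
    u=r['centre'];print(t,r['score'],u,onz(c,*u,.118 if t!='bit' else .086).round(4))
print(c)
E
```

```text
O [ 0.5793 -0.2572  0.11  ] sleeve [0.5987 0.2489 0.118 ]
[-1.18717626  0.52134595 -0.03630442  1.59949596  0.02117662  1.02108586
 -0.11274309] [0.27401539 0.56173275 0.23132587] [ 3.14154573e+00 -2.68239251e-05  2.68777812e+00]
{'vertical_fov': 61.88294723556461, 'cx': 316.00474907853607, 'cy': 197.23523757014112, 'k1': -0.05633069958502391, 'origin': array([0.21274761, 0.59115837, 0.3750798 ]), 'orientation': array([ 2.86755912e+00, -3.80306467e-04,  1.11796883e+00])}schema error: expected keys dx, dy, dz, rx, ry, rz, hand
```

View pics/w1.png

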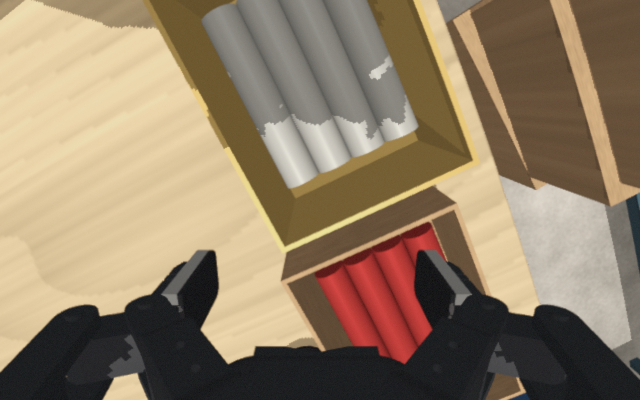

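```bash
python3 -m inch '[{"dx":-40,"dy":-18,"dz":-4,"rx":0,"ry":0,"rz":0.074,"hand":1},{"dx":-41,"dy":-15,"dz":-4,"rx":0,"ry":0,"rz":0.074,"hand":1},{"dx":-42,"dy":-12,"dz":-4,"rx":0,"ry":0,"rz":0.074,"hand":1},{"dx":-43,"dy":-9,"dz":-4,"rx":0,"ry":0,"rz":0.074,"hand":1},{"dx":-43,"dy":-6,"dz":-4,"rx":0,"ry":0,"rz":0.074,"hand":1},{"dx":-44,"dy":-3,"dz":-4,"rx":0,"ry":0,"rz":0.074,"hand":1},{"dx":-44,"dy":0,"dz":-4,"rx":0,"ry":0,"rz":0.074,"hand":1},{"dx":-44,"dy":3,"dz":-4,"rx":0,"ry":0,"rz":0.074,"hand":1},{"dx":-43,"dy":6,"dz":-4,"rx":0,"ry":0,"rz":0.074,"hand":1},{"dx":-43,"dy":9,"dz":-4,"rx":0,"ry":0,"rz":0.074,"hand":1}]' 40
python3 - <<'E'
from h import *
s=bot.observe(); print(s['qpos'],s['position'],s['tool_rot'])
c=bot.get_calibration('wrist'); im,d=save('wrist','w2.png'); np.save('w1d.npy',d)
for t in ['sleeve_top','bit']:
  for r in bot.tip_of('wrist',t)[:2]:
    u=r['centre'];print(t,r['score'],u,onz(c,*u,.118 if t!='bit' else .086).round(4))
P=np.array([[pt(c,i,j,d[i,j]) for j in range(640)] for i in range(400)])
near=(np.linalg.norm(P[:,:,:2]-[.6,.247],axis=2)<.04)
for lo,hi in [(.112,.12),(.135,.16)]:
    b=near&(P[...,2]>lo)&(P[...,2]<hi); Q=P[b]; print(b.sum(),Q.mean(0).round(4),Q.min(0).round(4),Q.max(0).round(4),((Q.min(0)+Q.max(0))/2).round(4))
E
```

```text
clock: 2.3
position: [0.5499, 0.2193, 0.2717]
tool_rot: [3.141, -0.0, 1.945]
force: [0.3, 1.1, 0.4]
grip_width: -0.0003
[-0.64373765  0.43736488  0.23235205  1.6534366  -0.11195067  1.06339162
 -0.00391982] [0.54994609 0.21929379 0.27167941] [ 3.14117096e+00 -1.36515531e-04  1.94492700e+00]
sleeve_top 0.62 [170.7, 378.4] [0.5995 0.2489 0.118 ]
bit 0.83 [161.8, 375.4] [0.601  0.2524 0.086 ]
1025 [0.598  0.2507 0.1188] [0.5788 0.2277 0.112 ] [0.6222 0.2714 0.12  ] [0.6005 0.2495 0.116 ]
291 [0.5994 0.2502 0.1431] [0.5926 0.2423 0.1358] [0.6085 0.2575 0.1501] [0.6006 0.2499 0.1429]
```

View pics/w2.png

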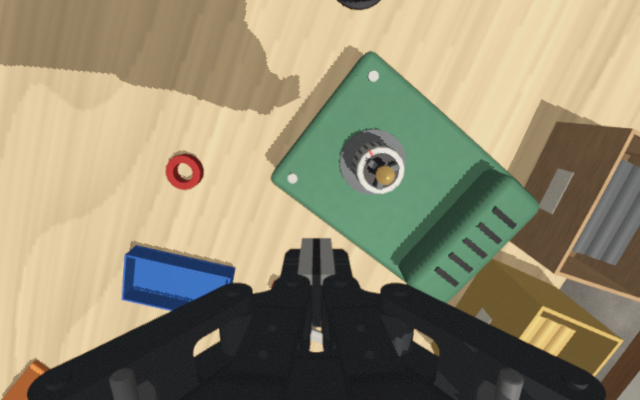

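```bash
python3 - <<'E'
from h import *
T1=tdown(.0); P1=np.array([.6,-.03,.28])
plan(P1,T1)
O=np.array([.581,-.256,.11]); print('--',O+N*.16)
plan(O+N*.16,frame(-N,[np.cos(-.13),np.sin(-.13),0]),P0=P1,R0=T1)
E
```

```text
d [-41.5  -7.3  -1.4] r [0.    0.    0.062]
d [-41.9  -4.8  -1.4] r [0.    0.    0.062]
d [-42.1  -2.2  -1.4] r [0.    0.    0.062]
d [-42.1   0.5  -1.4] r [0.    0.    0.062]
d [-42.    3.1  -1.4] r [0.    0.    0.062]
d [-41.8   5.7  -1.4] r [0.    0.    0.062]
-- [ 0.50207397 -0.24575402  0.24880094]
d [-43.2 -19.6   6.2] r [-0.104 -0.007  0.025]
d [-43.6 -19.    4.5] r [-0.104 -0.007  0.025]
d [-44.1 -18.3   2.9] r [-0.104 -0.007  0.025]
d [-44.5 -17.4   1.3] r [-0.104 -0.007  0.025]
d [-44.9 -16.3  -0.2] r [-0.104 -0.007  0.025]
```

```bash
python3 -m inch '[{"dx":-42,"dy":-7,"dz":-1,"rx":0,"ry":0,"rz":0.062,"hand":1},{"dx":-42,"dy":-5,"dz":-1,"rx":0,"ry":0,"rz":0.062,"hand":1},{"dx":-42,"dy":-2,"dz":-1,"rx":0,"ry":0,"rz":0.062,"hand":1},{"dx":-42,"dy":0,"dz":-1,"rx":0,"ry":0,"rz":0.062,"hand":1},{"dx":-42,"dy":3,"dz":-1,"rx":0,"ry":0,"rz":0.062,"hand":1},{"dx":-42,"dy":6,"dz":-1,"rx":0,"ry":0,"rz":0.062,"hand":1}]' 40
python3 -m inch '[{"dx":-43,"dy":-20,"dz":6,"rx":-0.104,"ry":-0.007,"rz":0.025,"hand":1},{"dx":-44,"dy":-19,"dz":4,"rx":-0.104,"ry":-0.007,"rz":0.025,"hand":1},{"dx":-44,"dy":-18,"dz":3,"rx":-0.104,"ry":-0.007,"rz":0.025,"hand":1},{"dx":-44,"dy":-17,"dz":1,"rx":-0.104,"ry":-0.007,"rz":0.025,"hand":1},{"dx":-45,"dy":-16,"dz":0,"rx":-0.104,"ry":-0.007,"rz":0.025,"hand":1},{"dx":0,"dy":0,"dz":0,"rx":0,"ry":0,"rz":0,"hand":1}]' 40
cat > stop.py <<'E'
from h import *
import sys
fn=sys.argv[1]
s=bot.observe(); print(s['qpos'].round(3),s['position'].round(4),s['tool_rot'].round(3),s['force'])
c=bot.get_calibration('wrist'); im,d=save('wrist',fn)
for t in ['stop_collar','stop_top']:
  for r in bot.tip_of('wrist',t)[:2]:
    u=r['centre'];print(t,r['score'],u,onz(c,*u,.11 if t!='stop_top' else .1468).round(4))
P=np.array([[pt(c,i,j,d[i,j]) for j in range(640)] for i in range(400)])
near=(np.linalg.norm(P[:,:,:2]-[.58,-.25],axis=2)<.09)
hsv=cv2.cvtColor(im,cv2.COLOR_RGB2HSV).astype(int); H,S,V=hsv[...,0],hsv[...,1],hsv[...,2]
yel=near&(H>15)&(H<30)&(S>150)&(P[...,2]>.07)
red=near&((H<7)|(H>172))&(S>130)&(P[...,2]>.11)
Q=P[yel];pp=Q
for k in range(6):
    m=pp.mean(0);n=np.linalg.svd(pp-m,full_matrices=False)[2][2];n*=np.sign(n[2]);pp=Q[abs((Q-m)@n)<(.004 if k<4 else .002)]
print('plane',len(pp),m.round(4),n.round(4),np.degrees(np.arccos(n[2])))
Qr=P[red];h=(Qr-m)@n;print('red h max',np.percentile(h,[50,90,99]).round(4))
top=Qr[(h<np.percentile(h,98)+.005)&(h>.02)]
# fit axis: circle of head silhouette in plane coords
e1=np.cross([0,1,0],n);e1/=np.linalg.norm(e1);e2=np.cross(n,e1)
uv=np.stack([(top-m)@e1,(top-m)@e2],1).astype(np.float32)
(cc,rr)=cv2.minEnclosingCircle(uv);A=m+e1*cc[0]+e2*cc[1];print('circle O',A.round(4),'r',rr,'z',A[2])
E
python3 stop.py w3.png
```

```text
clock: 3.05
position: [0.6, -0.028, 0.2774]
tool_rot: [3.142, -0.001, 1.575]
force: [-0.6, -0.1, -0.9]
grip_width: 0.0
clock: 3.65
position: [0.5142, -0.2195, 0.2498]
tool_rot: [2.679, -0.007, 1.463]
force: [1.1, 1.1, 1.0]
grip_width: -0.0
[ 0.155  0.226  0.251  2.131 -0.507  0.389  0.71 ] [ 0.5142 -0.2195  0.2498] [ 2.679 -0.007  1.463] [1.07689239 1.10761675 1.04018891]
stop_collar 0.58 [213.7, 313.9] [ 0.5788 -0.2576  0.11  ]
stop_top 0.76 [229.5, 311.8] [ 0.559  -0.2554  0.1468]
stop_top 0.33 [166.1, 91.6] [ 0.4206 -0.175   0.1468]
plane 5468 [ 0.5691 -0.2436  0.1038] [-0.4966  0.0632  0.8657] 30.03944949958878
red h max [0.0404 0.0424 0.0434]
circle O [ 0.5804 -0.2558  0.1111] r 0.01945381797850132 z 0.11109805651879417
```

View pics/w3.png

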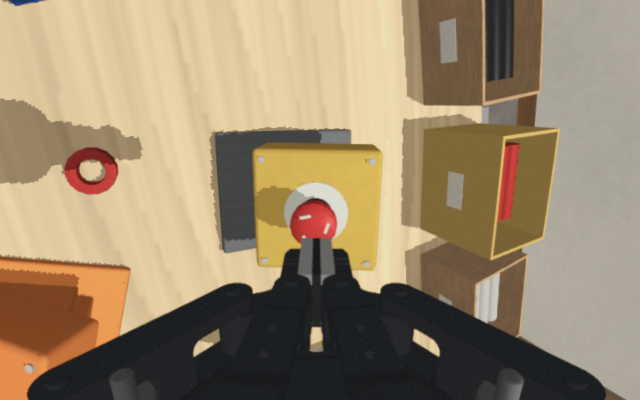

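```bash
cat >> h.py <<'E'
N=np.array([-.4966,.0632,.8657]);N/=np.linalg.norm(N)
O=np.array([.5804,-.2558,.1107])
TS=frame(-N,[np.cos(-.13),np.sin(-.13),0])
def off():
    s=bot.observe(); v=s['position']-O; C=R.from_euler('xyz',s['tool_rot']).as_matrix()
    print('h',round(v@N*1000,1),'lateral in tool',(C.T@(v-N*(v@N))*1000).round(1),'q',s['qpos'].round(3),'F',s['force'].round(1),'axisforce',round(s['force']@N,1),'M',s['moment'].round(2),'w',round(s['grip_width'],4),'t',s['clock'],'tilt',np.degrees(np.arccos(-C[:,2]@N)).round(2))
E
python3 - <<'E'
from h import *
off(); plan(O+N*.060,TS)
E
```

```text
h 154.6 lateral in tool [32.7 12.5 -0.1] q [ 0.143  0.228  0.252  2.126 -0.5    0.392  0.701] F [ 0.1 -0.2 -0.9] axisforce -0.8 M [0.03 0.45 0.04] w 0.0001 t 3.8 tilt 3.8
d [-11.5  -2.2  31.5] r [-0.021 -0.006  0.008]
d [-11.3  -2.8  31.5] r [-0.021 -0.006  0.008]
d [-11.2  -3.3  31.5] r [-0.021 -0.006  0.008]
```

```bash
python3 -m inch '[{"dx":-11.5,"dy":-2,"dz":31,"rx":-0.021,"ry":-0.006,"rz":0.008,"hand":1},{"dx":-11,"dy":-3,"dz":31,"rx":-0.021,"ry":-0.006,"rz":0.008,"hand":1},{"dx":-11,"dy":-3,"dz":31,"rx":-0.021,"ry":-0.006,"rz":0.008,"hand":1},{"dx":0,"dy":0,"dz":0,"rx":0,"ry":0,"rz":0,"hand":1},{"dx":0,"dy":0,"dz":0,"rx":0,"ry":0,"rz":0,"hand":1}]' 40
python3 - <<'E'
from h import *
off(); plan(O+N*.045,TS)
E
```

```text
clock: 4.3
position: [0.5462, -0.2428, 0.1794]
tool_rot: [2.626, -0.008, 1.451]
force: [-0.2, -0.0, 0.2]
grip_width: -0.0
h 77.3 lateral in tool [8.6 3.6 0.1] q [ 0.375  0.392  0.028  2.142 -0.954  0.189  1.183] F [-0.2 -0.   0.2] axisforce 0.3 M [ 0.03  0.57 -0.02] w -0.0 t 4.3 tilt 0.79
d [-9.  -3.3 32.2] r [-0.009 -0.011  0.006]
```

```bash
python3 -m inch '[{"dx":-5,"dy":-2,"dz":12,"rx":-0.005,"ry":-0.006,"rz":0.003,"hand":1},{"dx":-4,"dy":-1,"dz":12,"rx":-0.004,"ry":-0.006,"rz":0.003,"hand":1},{"dx":0,"dy":0,"dz":0,"rx":0,"ry":0,"rz":0,"hand":1}]' 40
python3 - <<'E'
from h import *
off(); plan(O+N*.045,TS)
E
```

```text
clock: 4.6
position: [0.5545, -0.2533, 0.1578]
tool_rot: [2.618, 0.002, 1.446]
force: [1.0, 0.1, 0.9]
grip_width: -0.0001
h 53.9 lateral in tool [-0.8  1.  -0. ] q [ 0.373  0.447  0.041  2.137 -1.254  0.163  1.491] F [1.  0.1 0.9] axisforce 0.3 M [ 0.12  0.51 -0.07] w -0.0001 t 4.6 tilt 0.09
d [ 0.8 -1.   8.9] r [-0.001  0.001  0.007]
```

```bash
python3 -m inch '[{"dx":0,"dy":0,"dz":-2,"rx":0.08,"ry":0,"rz":0,"hand":1},{"dx":0,"dy":0,"dz":-2,"rx":0.1,"ry":0,"rz":0,"hand":1},{"dx":0,"dy":0,"dz":0,"rx":0.12,"ry":0,"rz":0,"hand":1},{"dx":0,"dy":0,"dz":0,"rx":0.05,"ry":0,"rz":0,"hand":1},{"dx":0,"dy":0,"dz":0,"rx":0,"ry":0,"rz":0,"hand":1}]' 40
python3 - <<'E'
from h import *
off(); s=bot.observe(); T=R.from_euler('xyz',s['tool_rot']).as_matrix(); plan(O+N*.046,T,n=1)
print('axis step -N in tool per mm',(T.T@-N).round(3))
E
```

```text
clock: 5.1
position: [0.5591, -0.2507, 0.1574]
tool_rot: [2.868, -0.014, 1.445]
force: [-0.6, 0.6, -0.2]
grip_width: -0.0001
h 51.3 lateral in tool [ 2.4  4.4 -1.1] q [-0.059  0.567  0.595  1.951 -0.786  0.577  0.935] F [-0.6  0.6 -0.2] axisforce 0.2 M [0.02 0.26 0.03] w -0.0001 t 5.1 tilt 14.41
d [-2.4 -3.1  6.2] r [0. 0. 0.]
axis step -N in tool per mm [-0.013  0.249  0.969]
```

```bash
python3 -m inch '[{"dx":-2.4,"dy":-3.1,"dz":6.2,"rx":0,"ry":0,"rz":0,"hand":1},{"dx":0,"dy":0.75,"dz":2.9,"rx":0,"ry":0,"rz":0,"hand":1},{"dx":0,"dy":0.75,"dz":2.9,"rx":0,"ry":0,"rz":0,"hand":1},{"dx":0,"dy":0,"dz":0,"rx":0,"ry":0,"rz":0,"hand":1}]' 40
python3 -c "
from h import *
off()"
```

```text
clock: 5.5
position: [0.558, -0.2551, 0.1438]
tool_rot: [2.868, -0.016, 1.443]
force: [-2.6, 1.7, 1.7]
grip_width: -0.0001
h 39.8 lateral in tool [-2.1 -2.6  0.6] q [-0.028  0.585  0.566  1.957 -0.815  0.554  0.97 ] F [-2.6  1.7  1.7] axisforce 2.9 M [0.44 0.72 0.17] w -0.0001 t 5.5 tilt 14.39
```

```bash
python3 -m inch '[{"dx":1.5,"dy":2.5,"dz":2.5,"rx":0,"ry":0,"rz":0,"hand":1},{"dx":0,"dy":0.6,"dz":2.4,"rx":0,"ry":0,"rz":0,"hand":1},{"dx":0,"dy":0,"dz":0,"rx":0,"ry":0,"rz":0,"hand":1}]' 40
python3 -c "
from h import *
off()"
```

```text
clock: 5.8
position: [0.5632, -0.2539, 0.1402]
tool_rot: [2.868, -0.015, 1.445]
force: [-3.7, 3.2, 8.0]
grip_width: -0.0
h 34.2 lateral in tool [-0.3 -0.2  0. ] q [-0.029  0.595  0.561  1.949 -0.821  0.55   0.969] F [-3.7  3.2  8. ] axisforce 9.0 M [0.6  0.58 0.16] w -0.0 t 5.8 tilt 14.36
```

```bash
python3 -m inch '[{"dx":0,"dy":0.4,"dz":1.5,"rx":0,"ry":0,"rz":0,"hand":1},{"dx":0,"dy":0.4,"dz":1.5,"rx":0,"ry":0,"rz":0,"hand":1},{"dx":0,"dy":0,"dz":0,"rx":0,"ry":0,"rz":0,"hand":1}]' 40
python3 -c "
from h import *
off()"
```

```text
clock: 6.1
position: [0.5647, -0.2542, 0.1381]
tool_rot: [2.867, -0.016, 1.445]
force: [-9.1, 4.4, 17.0]
grip_width: -0.0004
h 31.6 lateral in tool [-0.4  0.  -0. ] q [-0.026  0.6    0.557  1.947 -0.826  0.548  0.972] F [-9.1  4.4 17. ] axisforce 19.5 M [0.97 1.05 0.31] w -0.0004 t 6.1 tilt 14.34
```

```bash
python3 -m inch '[{"dx":0,"dy":-1,"dz":-4,"rx":0,"ry":0,"rz":0,"hand":1},{"dx":0,"dy":-2.5,"dz":-9.7,"rx":0,"ry":0,"rz":0,"hand":1},{"dx":0,"dy":-7,"dz":-28,"rx":0,"ry":0,"rz":0,"hand":1},{"dx":0,"dy":-7,"dz":-28,"rx":0,"ry":0,"rz":0,"hand":1},{"dx":0,"dy":-7,"dz":-28,"rx":0,"ry":0,"rz":0,"hand":1},{"dx":0,"dy":0,"dz":0,"rx":0,"ry":0,"rz":0,"hand":1}]' 40
python3 stop.py w4.png
```

```text
clock: 6.7
position: [0.5144, -0.2501, 0.2281]
tool_rot: [2.864, -0.015, 1.443]
force: [0.5, -1.7, -0.6]
grip_width: 0.0005
[-0.157  0.414  0.734  1.992 -0.648  0.672  0.852] [ 0.5144 -0.2501  0.2281] [ 2.864 -0.015  1.443] [ 0.46857083 -1.66585766 -0.64842294]
stop_top 0.95 [194.3, 341.4] [ 0.5581 -0.2497  0.1468]
plane 10214 [ 0.5766 -0.2518  0.1087] [-0.4973  0.0618  0.8653] 30.07743109208873
red h max [0.0329 0.0349 0.1801]
circle O [ 0.5803 -0.2562  0.1111] r 0.019516630098223686 z 0.11114505367403947
```

View pics/w4.png

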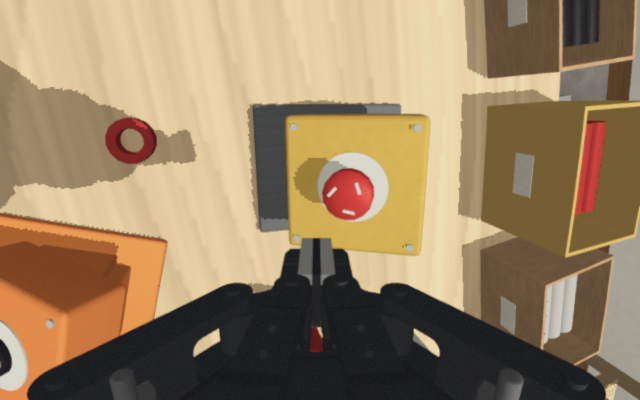

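```bash
python3 - <<'E'
from h import *
P1=np.array([.56,.0,.27]);T1=tdown(.6)
plan(P1,T1); print('--'); plan([.6,.2495,.24],tdown(1.64),P0=P1,R0=T1)
E
```

```text
d [42.2  4.  -6. ] r [ 0.045  0.014 -0.12 ]
d [41.5  8.8 -5.7] r [ 0.045  0.014 -0.12 ]
d [40.2 13.5 -5.6] r [ 0.045  0.014 -0.12 ]
d [38.4 17.9 -5.8] r [ 0.045  0.014 -0.12 ]
d [36.1 22.2 -6.1] r [ 0.045  0.014 -0.12 ]
d [33.3 26.1 -6.7] r [ 0.045  0.014 -0.12 ]
--
d [22.9 21.7  3.8] r [ 0.    0.   -0.13]
d [19.9 24.5  3.8] r [ 0.    0.   -0.13]
d [16.6 26.9  3.8] r [ 0.    0.   -0.13]
d [12.9 28.8  3.8] r [ 0.    0.   -0.13]
d [ 9.1 30.3  3.8] r [ 0.    0.   -0.13]
d [ 5.1 31.2  3.8] r [ 0.    0.   -0.13]
d [ 1.  31.6  3.8] r [ 0.    0.   -0.13]
d [-3.1 31.4  3.8] r [ 0.    0.   -0.13]
```

```bash
python3 -m inch '[{"dx":42,"dy":4,"dz":-6,"rx":0.045,"ry":0.014,"rz":-0.12,"hand":-1},{"dx":41,"dy":9,"dz":-6,"rx":0.045,"ry":0.014,"rz":-0.12,"hand":-1},{"dx":40,"dy":13,"dz":-6,"rx":0.045,"ry":0.014,"rz":-0.12,"hand":-1},{"dx":38,"dy":18,"dz":-6,"rx":0.045,"ry":0.014,"rz":-0.12,"hand":-1},{"dx":36,"dy":22,"dz":-6,"rx":0.045,"ry":0.014,"rz":-0.12,"hand":-1},{"dx":33,"dy":26,"dz":-7,"rx":0.045,"ry":0.014,"rz":-0.12,"hand":-1},{"dx":0,"dy":0,"dz":0,"rx":0,"ry":0,"rz":0,"hand":-1}]'
python3 - <<'E'
from h import *
print(bot.observe()['qpos'].round(3))
plan([.6,.2495,.24],tdown(1.64))
E
```

```text
clock: 7.55
position: [0.5616, 0.0045, 0.2698]
tool_rot: [-3.137, -0.002, 2.18]
force: [-0.4, -1.0, -1.4]
grip_width: 0.0851
[-0.578  0.452  0.655  1.745 -0.31   1.055  0.794]
d [22.4 21.5  3.7] r [-0.    -0.001 -0.129]
d [19.4 24.2  3.7] r [-0.    -0.001 -0.129]
d [16.1 26.5  3.7] r [-0.    -0.001 -0.129]
d [12.6 28.3  3.7] r [-0.    -0.001 -0.129]
d [ 8.9 29.7  3.7] r [-0.    -0.001 -0.129]
d [ 5.  30.6  3.7] r [-0.    -0.001 -0.129]
d [ 1.  31.   3.7] r [-0.    -0.001 -0.129]
d [-3.  30.9  3.7] r [-0.    -0.001 -0.129]
```

```bash
python3 -m inch '[{"dx":22,"dy":21,"dz":4,"rx":0,"ry":0,"rz":-0.129,"hand":-1},{"dx":19,"dy":24,"dz":4,"rx":0,"ry":0,"rz":-0.129,"hand":-1},{"dx":16,"dy":27,"dz":4,"rx":0,"ry":0,"rz":-0.129,"hand":-1},{"dx":13,"dy":28,"dz":4,"rx":0,"ry":0,"rz":-0.129,"hand":-1},{"dx":9,"dy":30,"dz":4,"rx":0,"ry":0,"rz":-0.129,"hand":-1},{"dx":5,"dy":31,"dz":4,"rx":0,"ry":0,"rz":-0.129,"hand":-1},{"dx":1,"dy":31,"dz":3,"rx":0,"ry":0,"rz":-0.129,"hand":-1},{"dx":-3,"dy":31,"dz":3,"rx":0,"ry":0,"rz":-0.129,"hand":-1},{"dx":0,"dy":0,"dz":0,"rx":0,"ry":0,"rz":0,"hand":-1}]'
python3 - <<'E'
from h import *
print(bot.observe()['qpos'].round(3))
plan([.6,.2495,.16],tdown(1.64))
c=bot.get_calibration('wrist'); im,d=save('wrist','w5.png')
P=np.array([[pt(c,i,j,d[i,j]) for j in range(640)] for i in range(400)])
near=(np.linalg.norm(P[:,:,:2]-[.6,.249],axis=2)<.04)
for lo,hi in [(.112,.12),(.135,.16)]:
    b=near&(P[...,2]>lo)&(P[...,2]<hi); Q=P[b]; print(b.sum(),Q.mean(0).round(4),((Q.min(0)+Q.max(0))/2).round(4),(Q.max(0)-Q.min(0)).round(4))
E
```

```text
clock: 8.45
position: [0.6006, 0.2472, 0.238]
tool_rot: [3.141, -0.005, -3.074]
force: [0.2, 0.3, -0.5]
grip_width: 0.0852
[-0.694  0.581  0.335  1.532 -0.21   1.069  1.33 ]
d [ 0.   1.2 39. ] r [ 0.    -0.003 -0.001]
d [ 0.1  1.2 39. ] r [ 0.    -0.003 -0.001]
1204 [0.5985 0.2495 0.1189] [0.6008 0.2499 0.116 ] [0.0434 0.0425 0.008 ]
343 [0.5997 0.2501 0.1434] [0.601  0.2503 0.1437] [0.0158 0.0152 0.0137]
```

View pics/w5.png

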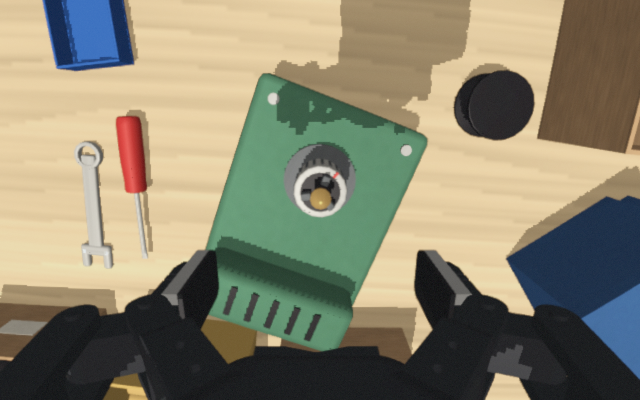

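```bash
python3 -m inch '[{"dx":0,"dy":1.2,"dz":40,"rx":0,"ry":-0.003,"rz":0,"hand":-1},{"dx":0,"dy":1.2,"dz":40,"rx":0,"ry":-0.003,"rz":0,"hand":-1},{"dx":0,"dy":0,"dz":35,"rx":0,"ry":0,"rz":0,"hand":-1},{"dx":0,"dy":0,"dz":20,"rx":0,"ry":0,"rz":0,"hand":-1},{"dx":0,"dy":0,"dz":0,"rx":0,"ry":0,"rz":0,"hand":-1}]'
python3 - <<'E'
from h import *
s=bot.observe();print(s['qpos'].round(3),s['position'].round(4),s['force'].round(1))
plan([.6005,.2498,.086],tdown(1.64))
E
```

```text
clock: 9.0
position: [0.5998, 0.243, 0.102]
tool_rot: [-3.138, -0.001, -3.086]
force: [-0.0, -0.2, -0.1]
grip_width: 0.0856
[-0.662  0.73   0.287  1.648 -0.261  0.805  1.365] [0.5998 0.243  0.102 ] [-0.  -0.2 -0.1]
d [-1.1  6.8 16. ] r [-0.004 -0.001 -0.013]
```

```bash
python3 -m inch '[{"dx":-1,"dy":6.8,"dz":8,"rx":-0.004,"ry":-0.001,"rz":0,"hand":-1},{"dx":0,"dy":0,"dz":8,"rx":0,"ry":0,"rz":0,"hand":-1},{"dx":0,"dy":0,"dz":0,"rx":0,"ry":0,"rz":0,"hand":-1}]'
python3 - <<'E'
from h import *
s=bot.observe();print(s['qpos'].round(3),s['position'].round(4),s['force'].round(1))
plan([.6005,.2498,.086],tdown(1.64))
E
```

```text
clock: 9.3
position: [0.6017, 0.2518, 0.089]
tool_rot: [3.139, 0.004, -3.083]
force: [0.6, -0.7, -0.6]
grip_width: 0.0849
[-0.664  0.75   0.278  1.645 -0.271  0.779  1.364] [0.6017 0.2518 0.089 ] [ 0.6 -0.7 -0.6]
d [ 1.3 -2.   3. ] r [ 0.003  0.004 -0.011]
```

Close on the sleeve with moderate force.

```bash
python3 -m inch '[{"dx":1.3,"dy":-2,"dz":3,"rx":0.003,"ry":0.004,"rz":0,"hand":-1},{"dx":0,"dy":0,"dz":0,"rx":0,"ry":0,"rz":0,"hand":0.3},{"dx":0,"dy":0,"dz":0,"rx":0,"ry":0,"rz":0,"hand":1},{"dx":0,"dy":0,"dz":0,"rx":0,"ry":0,"rz":0,"hand":1},{"dx":0,"dy":0,"dz":0,"rx":0,"ry":0,"rz":0,"hand":1},{"dx":0,"dy":0,"dz":0,"rx":0,"ry":0,"rz":0,"hand":1}]' 70
python3 - <<'E'
from h import *
s=bot.observe();print(s['qpos'].round(3),s['position'].round(4),s['force'].round(1),s['moment'].round(2))
E
```

```text
clock: 9.9
position: [0.6009, 0.2503, 0.0872]
tool_rot: [3.141, 0.001, -3.083]
force: [-2.5, 2.5, 8.6]
grip_width: 0.0425
[-0.663  0.753  0.278  1.646 -0.27   0.779  1.366] [0.6009 0.2503 0.0872] [-2.5  2.5  8.6] [ 0.47  0.6  -0.04]
```

```bash
python3 -m inch '[{"dx":0,"dy":0,"dz":0,"rx":0,"ry":0,"rz":0.08,"hand":1},{"dx":0,"dy":0,"dz":0,"rx":0,"ry":0,"rz":0.12,"hand":1},{"dx":0,"dy":0,"dz":0,"rx":0,"ry":0,"rz":0.12,"hand":1},{"dx":0,"dy":0,"dz":0,"rx":0,"ry":0,"rz":0.12,"hand":1},{"dx":0,"dy":0,"dz":0,"rx":0,"ry":0,"rz":0.12,"hand":1},{"dx":0,"dy":0,"dz":0,"rx":0,"ry":0,"rz":0.12,"hand":1},{"dx":0,"dy":0,"dz":0,"rx":0,"ry":0,"rz":0.12,"hand":1},{"dx":0,"dy":0,"dz":0,"rx":0,"ry":0,"rz":0.12,"hand":1},{"dx":0,"dy":0,"dz":0,"rx":0,"ry":0,"rz":0.12,"hand":1},{"dx":0,"dy":0,"dz":0,"rx":0,"ry":0,"rz":0,"hand":1}]' 70
python3 - <<'E'
from h import *
s=bot.observe();print(s['qpos'].round(3),s['position'].round(4),s['force'].round(1),s['moment'].round(2))
save('wrist','w6.png')
E
```

```text
clock: 10.9
position: [0.6008, 0.2501, 0.0872]
tool_rot: [3.141, 0.0, 2.156]
force: [-4.3, -0.0, 10.9]
grip_width: 0.0422
[-0.829  0.813  0.553  1.656 -0.543  0.83   0.544] [0.6008 0.2501 0.0872] [-4.3 -0.  10.9] [ 0.14  0.79 -0.15]
```

View pics/w6.png

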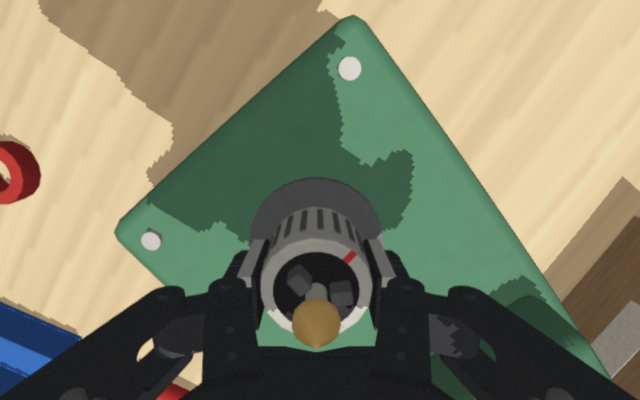

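```bash
python3 -m inch '[{"dx":0,"dy":0,"dz":0,"rx":0,"ry":0,"rz":0.12,"hand":1},{"dx":0,"dy":0,"dz":0,"rx":0,"ry":0,"rz":0.12,"hand":1},{"dx":0,"dy":0,"dz":0,"rx":0,"ry":0,"rz":0.12,"hand":1},{"dx":0,"dy":0,"dz":0,"rx":0,"ry":0,"rz":0.12,"hand":1},{"dx":0,"dy":0,"dz":0,"rx":0,"ry":0,"rz":0.12,"hand":1},{"dx":0,"dy":0,"dz":0,"rx":0,"ry":0,"rz":0,"hand":1}]' 70
python3 - <<'E'
from h import *
s=bot.observe();print(s['qpos'].round(3),s['position'].round(4),s['force'].round(1),s['moment'].round(2))
E
```

```text
clock: 11.55
position: [0.6007, 0.2501, 0.0871]
tool_rot: [3.141, -0.0, 1.556]
force: [-5.2, 0.1, 12.7]
grip_width: 0.0423
[-0.911  0.865  0.704  1.661 -0.693  0.881  0.063] [0.6007 0.2501 0.0871] [-5.2  0.1 12.7] [ 0.02  1.04 -0.12]
```

```bash
python3 -m inch '[{"dx":0,"dy":0,"dz":0,"rx":0,"ry":0,"rz":0.1,"hand":1},{"dx":0,"dy":0,"dz":0,"rx":0,"ry":0,"rz":0.1,"hand":1},{"dx":0,"dy":0,"dz":0,"rx":0,"ry":0,"rz":0,"hand":1}]' 90
python3 - <<'E'
from h import *
s=bot.observe();print(s['qpos'].round(3),s['position'].round(4),s['force'].round(1),s['moment'].round(2))
save('wrist','w7.png')
E
```

```text
clock: 11.85
position: [0.6007, 0.2501, 0.0872]
tool_rot: [3.141, -0.001, 1.356]
force: [-6.2, -0.0, 13.8]
grip_width: 0.0421
[-0.936  0.884  0.752  1.662 -0.74   0.902 -0.1  ] [0.6007 0.2501 0.0872] [-6.2 -0.  13.8] [ 0.08  1.26 -0.05]
```

View pics/w7.png

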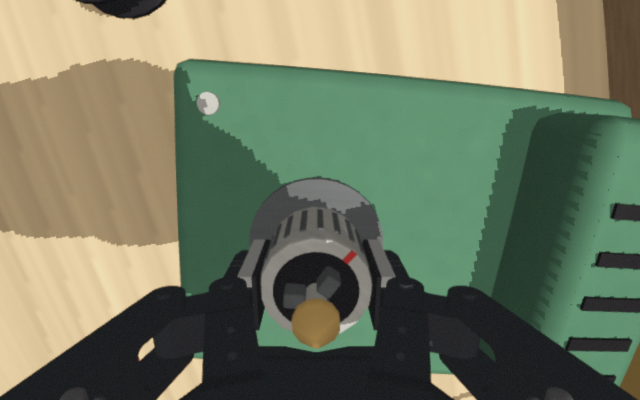

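```bash
for i in 1; do python3 -m inch '[{"dx":0,"dy":0,"dz":0,"rx":0,"ry":0,"rz":0.1,"hand":1},{"dx":0,"dy":0,"dz":0,"rx":0,"ry":0,"rz":0.1,"hand":1},{"dx":0,"dy":0,"dz":0,"rx":0,"ry":0,"rz":0,"hand":1}]' 90; done
python3 - <<'E'
from h import *
s=bot.observe();print(s['qpos'].round(3),s['position'].round(4),s['force'].round(1),s['moment'].round(2))
E
```

```text
clock: 12.2
position: [0.6006, 0.2501, 0.0872]
tool_rot: [3.141, -0.001, 1.157]
force: [-6.8, 0.2, 14.4]
grip_width: 0.0422
[-0.959  0.905  0.8    1.663 -0.786  0.924 -0.264] [0.6006 0.2501 0.0872] [-6.8  0.2 14.4] [0.1  1.37 0.04]
```

```bash
python3 -m inch '[{"dx":0,"dy":0,"dz":0,"rx":0,"ry":0,"rz":0.1,"hand":1},{"dx":0,"dy":0,"dz":0,"rx":0,"ry":0,"rz":0.1,"hand":1},{"dx":0,"dy":0,"dz":0,"rx":0,"ry":0,"rz":0,"hand":1}]' 110
python3 - <<'E'
from h import *
s=bot.observe();print(s['qpos'].round(3),s['position'].round(4),s['force'].round(1),s['moment'].round(2))
save('wrist','w8.png')
E
```

```text
clock: 12.5
position: [0.6001, 0.2495, 0.0872]
tool_rot: [-3.141, 0.001, 0.956]
force: [-11.2, -3.6, 18.4]
grip_width: 0.0419
[-0.981  0.927  0.847  1.665 -0.83   0.948 -0.431] [0.6001 0.2495 0.0872] [-11.2  -3.6  18.4] [-0.58  2.36 -0.04]
```

View pics/w8.png

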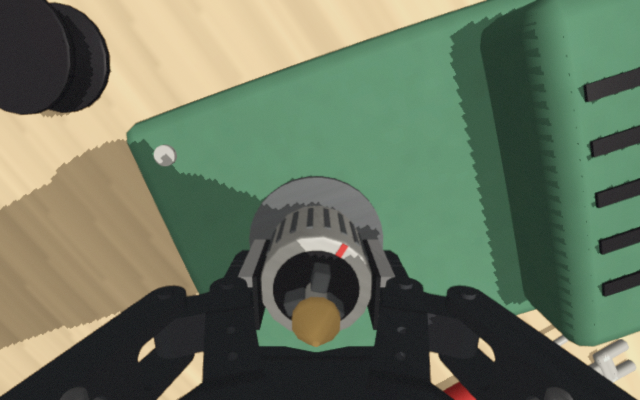

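```bash
python3 -m inch '[{"dx":0,"dy":0,"dz":0,"rx":0,"ry":0,"rz":0,"hand":1},{"dx":0,"dy":0,"dz":0,"rx":0,"ry":0,"rz":0.07,"hand":1},{"dx":0,"dy":0,"dz":0,"rx":0,"ry":0,"rz":0.07,"hand":1},{"dx":0,"dy":0,"dz":0,"rx":0,"ry":0,"rz":0.07,"hand":1},{"dx":0,"dy":0,"dz":0,"rx":0,"ry":0,"rz":0,"hand":1}]' 120
python3 - <<'E'
from h import *
s=bot.observe();print(s['qpos'].round(3),s['position'].round(4),s['force'].round(1),s['moment'].round(2))
save('wrist','w9.png')
E
```

```text
clock: 13.05
position: [0.5998, 0.2495, 0.0871]
tool_rot: [-3.141, 0.002, 0.75]
force: [-13.8, -3.7, 18.7]
grip_width: 0.041
[-1.002  0.951  0.893  1.666 -0.873  0.974 -0.605] [0.5998 0.2495 0.0871] [-13.8  -3.7  18.7] [-0.71  2.8   1.77]
```

View pics/w9.png

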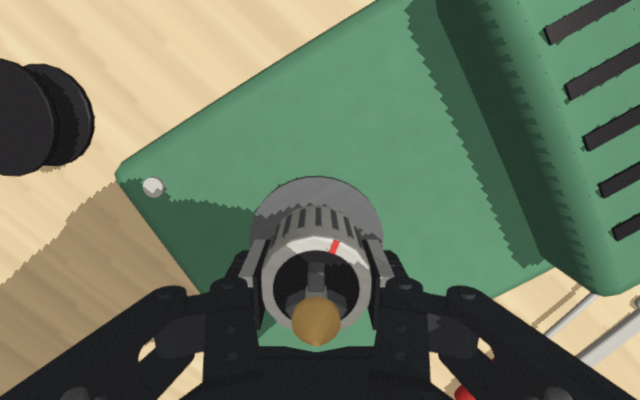

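```bash
python3 -m inch '[{"dx":0,"dy":0,"dz":0,"rx":0,"ry":0,"rz":0,"hand":-1},{"dx":0,"dy":0,"dz":0,"rx":0,"ry":0,"rz":0,"hand":-1},{"dx":0,"dy":0,"dz":0,"rx":0,"ry":0,"rz":0,"hand":-1},{"dx":0,"dy":0,"dz":0,"rx":0,"ry":0,"rz":0,"hand":-1},{"dx":0,"dy":0,"dz":-10,"rx":0,"ry":0,"rz":0,"hand":-1},{"dx":0,"dy":0,"dz":-30,"rx":0,"ry":0,"rz":0,"hand":-1},{"dx":0,"dy":0,"dz":-40,"rx":0,"ry":0,"rz":0,"hand":-1},{"dx":0,"dy":0,"dz":-40,"rx":0,"ry":0,"rz":0,"hand":-1},{"dx":0,"dy":0,"dz":-40,"rx":0,"ry":0,"rz":0,"hand":-1},{"dx":0,"dy":0,"dz":0,"rx":0,"ry":0,"rz":0,"hand":-1}]' 60
python3 - <<'E'
from h import *
s=bot.observe();print(s['qpos'].round(3),s['position'].round(4),s['force'].round(1),s['moment'].round(2))
im,d=save('wrist','w10.png')
c=bot.get_calibration('wrist')
r=proj(c,[.6,.2497,.13]).astype(int);print(r)
cv2.imwrite('pics/w10c.png',cv2.resize(im[max(r[0]-60,0):r[0]+60,max(r[1]-80,0):r[1]+80,::-1],None,fx=5,fy=5,interpolation=cv2.INTER_CUBIC))
E
```

```text
clock: 14.1
position: [0.6025, 0.2493, 0.2522]
tool_rot: [3.139, -0.006, 0.749]
force: [0.6, -1.7, -1.1]
grip_width: 0.0854
[-1.066  0.785  1.051  1.539 -0.709  1.23  -0.722] [0.6025 0.2493 0.2522] [ 0.6 -1.7 -1.1] [ 0.02  0.02 -0.03]
[192 313]
```

View pics/w10c.png

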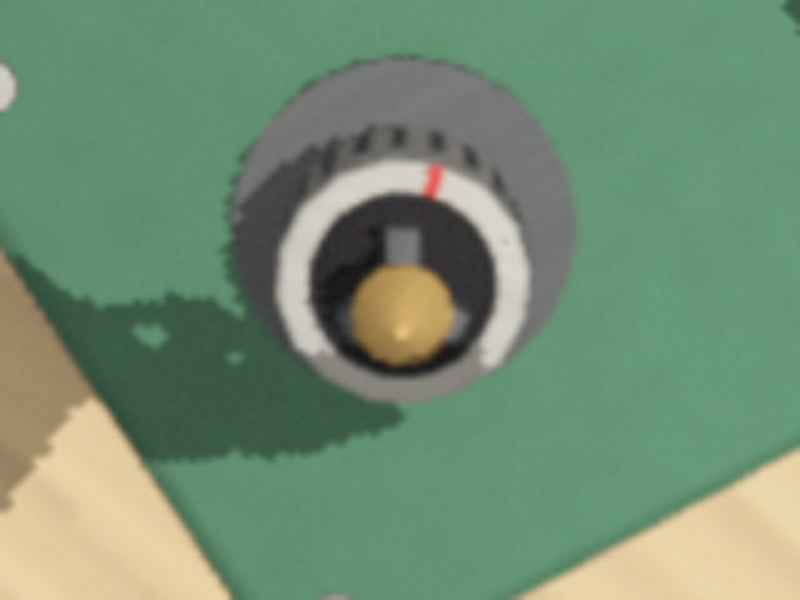

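```bash
cat >> h.py <<'E'
def TG(a,delta=np.radians(10)):
    up=np.array([0,0,1.]); ax=np.cross(N,up); ax/=np.linalg.norm(ax)
    z=R.from_rotvec(ax*delta).apply(-N)   # toward -up
    y=ax if ax[1]<0 else -ax
    return R.from_rotvec(N*a).as_matrix()@frame(z,y)
def PG(a,h=.024,back=0.): 
    T=TG(a); return O+N*h+T[:,2]*(.019-back)
E
python3 - <<'E'
from h import *
T=TG(0);print(T.round(3)); T=TG(.5);print('y az',np.arctan2(T[1,1],T[0,1]), 'tilt z',np.degrees(np.arccos(-T[2,2])), PG(.5))
P1=np.array([.58,-.0,.28]);T1=tdown(-1.0)
plan(P1,T1);print('--');print(PG(.5,back=.10));plan(PG(.5,back=.10),TG(.5),P0=P1,R0=T1)
E
```

```text
[[ 0.932 -0.126  0.34 ]
 [-0.119 -0.992 -0.043]
 [ 0.343 -0.    -0.939]]
y az -1.25562805020861 tilt z 21.749002986652258 [ 0.57508756 -0.25671844  0.11382886]
d [-31.   28.   -5.2] r [ 0.    -0.001  0.03 ]
d [-30.1  28.9  -5.2] r [ 0.    -0.001  0.03 ]
d [-29.2  29.8  -5.1] r [ 0.    -0.001  0.03 ]
d [-28.3  30.6  -5.1] r [ 0.    -0.001  0.03 ]
d [-27.4  31.5  -5.1] r [ 0.    -0.001  0.03 ]
d [-26.5  32.3  -5.1] r [ 0.    -0.001  0.03 ]
--
[ 0.54032069 -0.24390154  0.20671046]
d [-27.5  30.6  12.2] r [-0.046  0.044  0.036]
d [-27.   31.   12.5] r [-0.046  0.044  0.036]
d [-26.4  31.4  12.7] r [-0.046  0.044  0.036]
d [-25.8  31.8  13.1] r [-0.046  0.044  0.036]
d [-25.2  32.1  13.4] r [-0.046  0.044  0.036]
d [-24.6  32.4  13.8] r [-0.046  0.044  0.036]
```

```bash
python3 -m inch '[{"dx":-31,"dy":28,"dz":-5,"rx":0,"ry":0,"rz":0.03,"hand":-1},{"dx":-30,"dy":29,"dz":-5,"rx":0,"ry":0,"rz":0.03,"hand":-1},{"dx":-29,"dy":30,"dz":-5,"rx":0,"ry":0,"rz":0.03,"hand":-1},{"dx":-28,"dy":31,"dz":-5,"rx":0,"ry":0,"rz":0.03,"hand":-1},{"dx":-27,"dy":31,"dz":-5,"rx":0,"ry":0,"rz":0.03,"hand":-1},{"dx":-26,"dy":32,"dz":-5,"rx":0,"ry":0,"rz":0.03,"hand":-1},{"dx":0,"dy":0,"dz":0,"rx":0,"ry":0,"rz":0,"hand":-1}]'
python3 - <<'E'
from h import *
s=bot.observe();print(s['qpos'].round(3))
plan(PG(.5,back=.10),TG(.5))
E
```

```text
clock: 14.85
position: [0.5792, -0.0046, 0.2775]
tool_rot: [3.14, -0.0, 0.562]
force: [0.2, 0.6, 0.1]
grip_width: 0.0854
[-0.791  0.663  1.132  1.705 -0.64   1.196 -0.502]
d [-26.7  30.3  11.8] r [-0.046  0.044  0.035]
d [-26.2  30.7  12.1] r [-0.046  0.044  0.035]
d [-25.7  31.   12.4] r [-0.046  0.044  0.035]
d [-25.1  31.3  12.7] r [-0.046  0.044  0.035]
d [-24.6  31.6  13. ] r [-0.046  0.044  0.035]
d [-24.1  31.8  13.4] r [-0.046  0.044  0.035]
```

```bash
python3 -m inch '[{"dx":-27,"dy":30,"dz":12,"rx":-0.046,"ry":0.044,"rz":0.035,"hand":-1},{"dx":-26,"dy":31,"dz":12,"rx":-0.046,"ry":0.044,"rz":0.035,"hand":-1},{"dx":-26,"dy":31,"dz":12,"rx":-0.046,"ry":0.044,"rz":0.035,"hand":-1},{"dx":-25,"dy":31,"dz":12,"rx":-0.046,"ry":0.044,"rz":0.035,"hand":-1},{"dx":-25,"dy":32,"dz":13,"rx":-0.046,"ry":0.044,"rz":0.035,"hand":-1},{"dx":-24,"dy":32,"dz":13,"rx":-0.046,"ry":0.044,"rz":0.035,"hand":-1},{"dx":0,"dy":0,"dz":0,"rx":0,"ry":0,"rz":0,"hand":-1}]'
python3 stop.py w11.png
python3 - <<'E'
from h import *
off()
plan(PG(.5,back=.05),TG(.5)); print('--');plan(PG(.5),TG(.5))
E
```

```text
clock: 15.55
position: [0.5386, -0.2446, 0.2061]
tool_rot: [2.887, -0.289, 0.384]
force: [-0.1, 0.9, 0.6]
grip_width: 0.0853
[-0.367  0.519  0.941  2.078 -0.978  0.535  0.012] [ 0.5386 -0.2446  0.2061] [ 2.887 -0.289  0.384] [-0.09053333  0.89966331  0.60405146]
stop_top 0.95 [212.2, 315.3] [ 0.5617 -0.2532  0.1468]
plane 15746 [ 0.5876 -0.2528  0.1151] [-0.4938  0.061   0.8674] 29.837289659243424
red h max [0.0326 0.0348 0.1351]
circle O [ 0.5876 -0.266   0.1161] r 0.03197014704346657 z 0.11605475765503767
h 103.0 lateral in tool [17.7 -4.3 -3.1] q [-0.379  0.521  0.942  2.073 -0.974  0.54   0.006] F [-0.   0.6 -0.5] axisforce -0.4 M [0.16 0.39 0.03] w 0.0856 t 15.7 tilt 9.8
d [-2.1  2.2 25. ] r [-0.001 -0.002  0.003]
d [-2.   2.2 25. ] r [-0.001 -0.002  0.003]
--
d [-1.5  1.5 33.3] r [-0.001 -0.001  0.002]
d [-1.4  1.5 33.3] r [-0.001 -0.001  0.002]
d [-1.4  1.5 33.3] r [-0.001 -0.001  0.002]
```

View pics/w11.png

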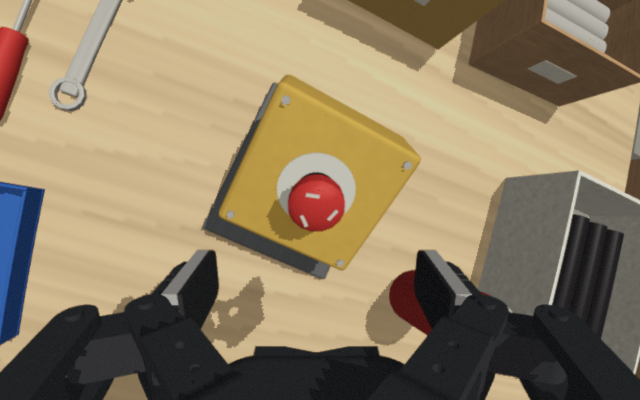

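```bash
python3 -m inch '[{"dx":-2,"dy":2,"dz":25,"rx":0,"ry":0,"rz":0,"hand":-1},{"dx":-2,"dy":2,"dz":25,"rx":0,"ry":0,"rz":0,"hand":-1},{"dx":0,"dy":0,"dz":0,"rx":0,"ry":0,"rz":0,"hand":-1}]'
python3 - <<'E'
from h import *
off();plan(PG(.5),TG(.5))
E
```

```text
clock: 16.0
position: [0.5582, -0.2485, 0.1581]
tool_rot: [2.89, -0.286, 0.397]
force: [-0.2, -0.2, 0.8]
grip_width: 0.0857
h 52.5 lateral in tool [ 5.5 -2.  -0.9] q [-0.246  0.593  0.785  2.063 -1.109  0.466  0.131] F [-0.2 -0.2  0.8] axisforce 0.8 M [0.14 0.41 0.03] w 0.0857 t 16.0 tilt 9.9
d [-0.3  1.1 24. ] r [-0.002 -0.001  0.004]
d [-0.3  1.  24. ] r [-0.002 -0.001  0.004]
```

```bash
sed -i 's/delta=np.radians(10)/delta=np.radians(20)/; s/h=.024,back/h=.025,back/' h.py
python3 - <<'E'
from h import *
plan(PG(.5,back=.045),TG(.5),n=2)
E
```

```text
d [1.9 1.  1.2] r [-0.002 -0.088  0.004]
d [2. 1. 1.] r [-0.002 -0.088  0.004]
```

```bash
python3 -m inch '[{"dx":2,"dy":1,"dz":1,"rx":-0.002,"ry":-0.088,"rz":0.004,"hand":-1},{"dx":2,"dy":1,"dz":1,"rx":-0.002,"ry":-0.088,"rz":0.004,"hand":-1},{"dx":0,"dy":0,"dz":0,"rx":0,"ry":0,"rz":0,"hand":-1}]'
python3 - <<'E'
from h import *
off();plan(PG(.5),TG(.5),n=2)
E
```

```text
clock: 16.3
position: [0.5651, -0.2483, 0.1603]
tool_rot: [2.892, -0.115, 0.348]
force: [0.4, 0.7, -0.5]
grip_width: 0.0854
h 51.0 lateral in tool [11.4  0.4 -4.2] q [-0.414  0.742  1.001  1.944 -0.889  0.65  -0.174] F [ 0.4  0.7 -0.5] axisforce -0.5 M [ 0.27  0.19 -0.01] w 0.0854 t 16.3 tilt 20.08
d [-1.2 -0.3 23.8] r [0.002 0.001 0.002]
d [-1.2 -0.2 23.8] r [0.002 0.001 0.002]
```

```bash
python3 -m inch '[{"dx":-1.2,"dy":0,"dz":24,"rx":0.002,"ry":0,"rz":0,"hand":-1},{"dx":-1.2,"dy":0,"dz":12,"rx":0,"ry":0,"rz":0,"hand":-1},{"dx":0,"dy":0,"dz":0,"rx":0,"ry":0,"rz":0,"hand":-1}]'
python3 - <<'E'
from h import *
off();plan(PG(.5),TG(.5),n=1)
E
```

```text
clock: 16.6
position: [0.5666, -0.2583, 0.1243]
tool_rot: [2.898, -0.119, 0.342]
force: [-0.8, 0.4, 0.4]
grip_width: 0.0853
h 18.5 lateral in tool [-5.9  1.4  2.1] q [-0.34   0.776  0.913  1.952 -0.955  0.587 -0.114] F [-0.8  0.4  0.4] axisforce 0.8 M [ 0.24  0.17 -0.  ] w 0.0853 t 16.6 tilt 19.92
d [ 3.6 -1.4 10.7] r [ 0.    -0.001 -0.003]
```

```bash
python3 -m inch '[{"dx":3.6,"dy":-1.4,"dz":10.5,"rx":0,"ry":0,"rz":0,"hand":-1},{"dx":0,"dy":0,"dz":0,"rx":0,"ry":0,"rz":0,"hand":-1}]'
python3 - <<'E'
from h import *
off();plan(PG(.5),TG(.5),n=1)
E
```

```text
clock: 16.8
position: [0.5725, -0.2577, 0.1145]
tool_rot: [2.897, -0.12, 0.343]
force: [1.2, 0.1, 0.4]
grip_width: 0.0854
h 7.1 lateral in tool [-5.1  0.3  1.9] q [-0.329  0.792  0.893  1.944 -0.972  0.574 -0.109] F [1.2 0.1 0.4] axisforce -0.3 M [0.18 0.22 0.05] w 0.0854 t 16.8 tilt 19.85
d [-1.  -0.3  0.3] r [ 0.001 -0.003 -0.002]
```

Good. Close on the rim.

```bash
python3 -m inch '[{"dx":-1,"dy":-0.3,"dz":0,"rx":0,"ry":0,"rz":0,"hand":0},{"dx":0,"dy":0,"dz":0,"rx":0,"ry":0,"rz":0,"hand":1},{"dx":0,"dy":0,"dz":0,"rx":0,"ry":0,"rz":0,"hand":1},{"dx":0,"dy":0,"dz":0,"rx":0,"ry":0,"rz":0,"hand":1},{"dx":0,"dy":0,"dz":0,"rx":0,"ry":0,"rz":0,"hand":1}]' 40
python3 - <<'E'
from h import *
off();save('wrist','w12.png')
T=TG(.5);print('rotvec per rad',(T.T@-N).round(3)); s=bot.observe()
plan(PG(-.55),TG(-.55),n=9,P0=PG(.5),R0=TG(.5))
E
```

```text
clock: 17.3
position: [0.5711, -0.2581, 0.1149]
tool_rot: [2.897, -0.12, 0.342]
force: [-2.7, 1.8, 4.7]
grip_width: 0.0383
h 8.1 lateral in tool [-6.3  0.3  2.3] q [-0.328  0.79   0.893  1.948 -0.972  0.573 -0.106] F [-2.7  1.8  4.7] axisforce 5.5 M [0.58 0.55 0.07] w 0.0383 t 17.3 tilt 19.86
rotvec per rad [0.342 0.    0.94 ]
d [ 0.3 -0.6 -0.1] r [0.04 0.   0.11]
d [ 0.3 -0.7 -0.1] r [0.04 0.   0.11]
d [ 0.2 -0.7 -0.1] r [0.04 0.   0.11]
d [ 0.1 -0.7 -0. ] r [0.04 0.   0.11]
d [ 0.  -0.7 -0. ] r [0.04 0.   0.11]
d [-0.  -0.7  0. ] r [0.04 0.   0.11]
d [-0.1 -0.7  0. ] r [0.04 0.   0.11]
d [-0.2 -0.7  0.1] r [0.04 0.   0.11]
d [-0.3 -0.7  0.1] r [0.04 0.   0.11]
```

View pics/w12.png

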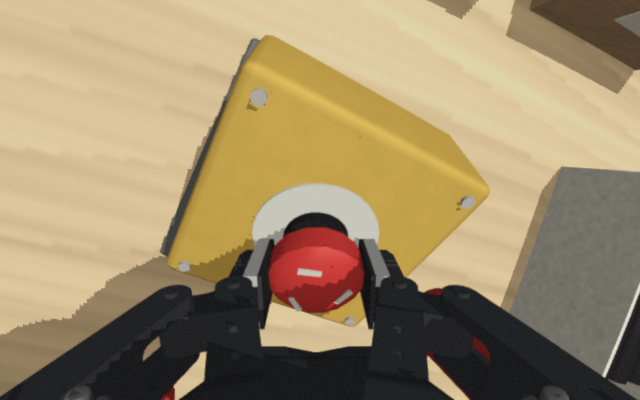

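```bash
python3 -m inch '[{"dx":0.3,"dy":-0.6,"dz":0,"rx":0.04,"ry":0,"rz":0.11,"hand":1},{"dx":0.3,"dy":-0.7,"dz":0,"rx":0.04,"ry":0,"rz":0.11,"hand":1},{"dx":0.2,"dy":-0.7,"dz":0,"rx":0.04,"ry":0,"rz":0.11,"hand":1},{"dx":0.1,"dy":-0.7,"dz":0,"rx":0.04,"ry":0,"rz":0.11,"hand":1},{"dx":0,"dy":-0.7,"dz":0,"rx":0.04,"ry":0,"rz":0.11,"hand":1},{"dx":0,"dy":0,"dz":0,"rx":0,"ry":0,"rz":0,"hand":1}]' 50
python3 - <<'E'
from h import *
off();save('wrist','w13.png'); plan(PG(-.4),TG(-.4))
E
```

```text
clock: 17.95
position: [0.571, -0.255, 0.1143]
tool_rot: [-3.094, -0.175, -0.216]
force: [-4.6, 3.4, 7.4]
grip_width: 0.038
h 7.9 lateral in tool [-5.9  1.   2.1] q [-0.229  0.838  0.936  1.871 -1.091  0.848 -0.5  ] F [-4.6  3.4  7.4] axisforce 9.0 M [0.8  0.94 0.24] w 0.038 t 17.95 tilt 19.88
d [ 0.1 -1.   0.2] r [ 0.035 -0.001  0.097]
d [ 0.  -1.   0.2] r [ 0.035 -0.001  0.097]
d [-0.1 -1.   0.3] r [ 0.035 -0.001  0.097]
```

View pics/w13.png

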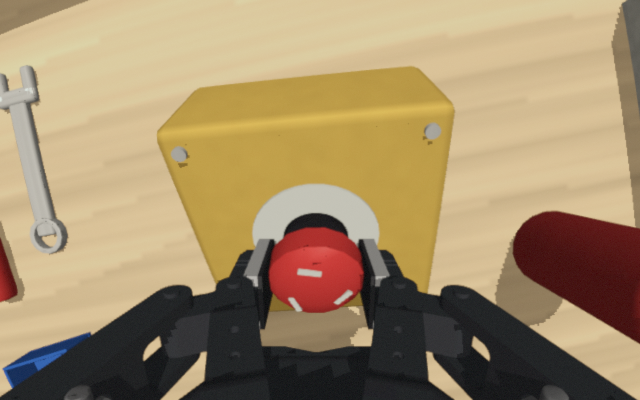

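```bash
python3 -m inch '[{"dx":0,"dy":-0.7,"dz":0,"rx":0.035,"ry":0,"rz":0.097,"hand":1},{"dx":0,"dy":-0.7,"dz":0,"rx":0.035,"ry":0,"rz":0.097,"hand":1},{"dx":0,"dy":-0.7,"dz":0,"rx":0.035,"ry":0,"rz":0.097,"hand":1},{"dx":-0.2,"dy":-0.7,"dz":0,"rx":0.035,"ry":0,"rz":0.097,"hand":1},{"dx":0,"dy":0,"dz":0,"rx":0,"ry":0,"rz":0,"hand":1}]' 50
python3 - <<'E'
from h import *
off();save('wrist','w14.png')
E
```

```text
clock: 18.5
position: [0.5717, -0.2528, 0.1149]
tool_rot: [-2.896, -0.119, -0.604]
force: [-5.0, 0.4, 6.1]
grip_width: 0.0378
h 8.1 lateral in tool [-5.6  1.1  2. ] q [-0.14   0.843  0.914  1.862 -1.192  0.963 -0.757] F [-5.   0.4  6.1] axisforce 7.8 M [0.09 1.09 0.23] w 0.0378 t 18.5 tilt 19.82
```

View pics/w14.png

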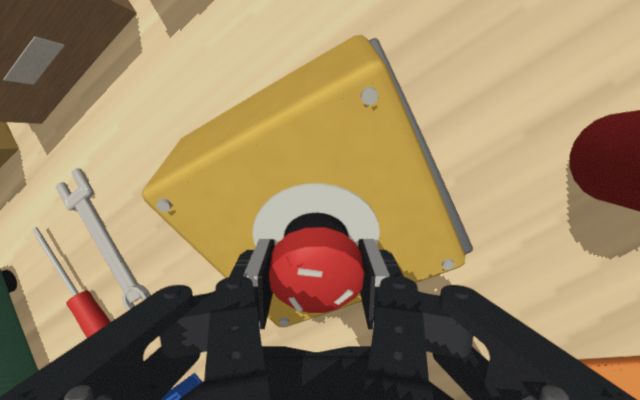

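```bash
python3 -m inch '[{"dx":0,"dy":0,"dz":0,"rx":0,"ry":0,"rz":0,"hand":-1},{"dx":0,"dy":0,"dz":0,"rx":0,"ry":0,"rz":0,"hand":-1},{"dx":0,"dy":0,"dz":0,"rx":0,"ry":0,"rz":0,"hand":-1},{"dx":0,"dy":0,"dz":0,"rx":0,"ry":0,"rz":0,"hand":-1},{"dx":0,"dy":0,"dz":-10,"rx":0,"ry":0,"rz":0,"hand":-1},{"dx":0,"dy":0,"dz":-30,"rx":0,"ry":0,"rz":0,"hand":-1},{"dx":0,"dy":0,"dz":-40,"rx":0,"ry":0,"rz":0,"hand":-1},{"dx":0,"dy":0,"dz":-40,"rx":0,"ry":0,"rz":0,"hand":-1},{"dx":0,"dy":0,"dz":0,"rx":0,"ry":0,"rz":0,"hand":-1}]'
python3 stop.py w15.png
python3 - <<'E'
from h import *
off()
im,d=save('scene','s2.png'); im2,d2=save('top','t2.png')
E
```

```text
clock: 19.45
position: [0.5442, -0.2707, 0.2355]
tool_rot: [-2.897, -0.126, -0.601]
force: [-0.5, 0.6, -0.2]
grip_width: 0.0849
[-0.197  0.685  1.077  1.811 -0.992  1.114 -0.878] [ 0.5442 -0.2707  0.2355] [-2.897 -0.126 -0.601] [-0.52026584  0.59329103 -0.20210567]
stop_collar 0.73 [183.2, 314.7] [ 0.5795 -0.255   0.11  ]
stop_top 0.62 [211.3, 313.5] [ 0.5607 -0.2529  0.1468]
plane 11667 [ 0.5895 -0.2651  0.1172] [-0.4934  0.0568  0.868 ] 29.776649021566254
red h max [0.0401 0.0424 0.2378]
circle O [ 0.6084 -0.2627  0.1278] r 0.05093276873230934 z 0.12782304726505422
h 120.6 lateral in tool [ 32.5  -0.1 -11.7] q [-0.197  0.691  1.07   1.815 -0.995  1.111 -0.876] F [-0.7  0.2 -0.9] axisforce -0.4 M [-0.11  0.28 -0.05] w 0.0855 t 19.6 tilt 19.82
```

View pics/w15.png

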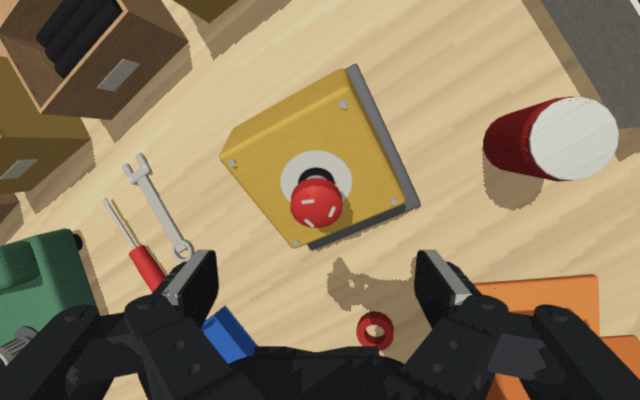

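View pics/s2.png

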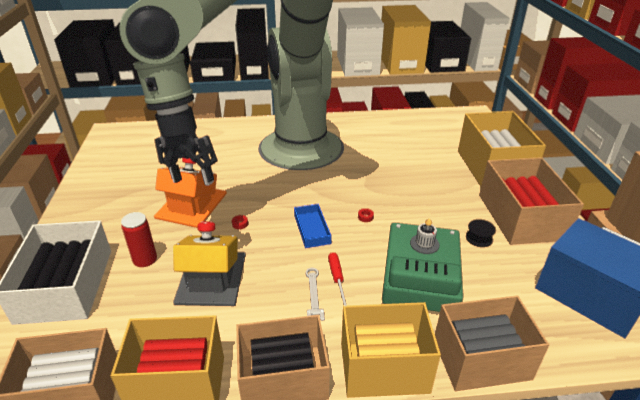

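```bash
python3 - <<'E'
from h import *
im,d=bot.grab_frame('scene'); c=bot.get_calibration('scene')
P=np.array([[pt(c,i,j,d[i,j]) for j in range(400,460)] for i in range(200,260)])
b=(np.linalg.norm(P[...,:2]-[.6,.2497],axis=2)<.03)&(P[...,2]>.135);print(P[b].mean(0).round(4),P[b].max(0).round(4))
print(bot.job_done())
E
```

```text
[0.6044 0.2494 0.1429] [0.6102 0.2576 0.1512]
the job is handed in; nothing more can be done
None
```

I did all three steps in order and handed the job in at about 19.7 s of the 66 s. The hand-in gives no verdict, so success rests on the checks below.

1. **Stop pressed:** I pushed it with the closed fingers until the force along its axis reached about 20 N at the hard stop, then backed off. The wrist camera put the top of the head at about 34–35 mm off the face, which is latched.
2. **Chuck closed:** I gripped the sleeve and turned it clockwise. The tool turned about 2.45 rad in all. Over the last 0.2 rad the sleeve's red mark stood still while the fingers slipped around it, with 1.8 N m resisting, so it was at its end. After letting go, the picture showed the jaws closed on a centred, upright bit.
3. **Stop released:** I gripped the red head, twisted it about 1.0 rad clockwise and let go. The head's top then measured about 42.4 mm off the face, which is fully out.

The last pictures show the bit's top unchanged from the start (its visible part still averages 143 mm above the bench). No bystander had visibly moved, and the open gripper was clear of everything.

- **Jaw force not measured:** I had no reading of the jaws' force on the bit, so the 3 N condition is inferred from the sleeve being at its end.
- **One check that failed:** the automatic circle fit of the red head's position was thrown off in two of the later wrist pictures. I used the earlier fit, which had matched across two pictures.
- **Tilted tool:** aligning fully with the button put two wrist joints close to their limits. I therefore pressed with the tool 14 degrees, and twisted with it 20 degrees, off the button's axis.

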